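Free a jammed lens-cell carrier with alternating mallet taps

ROBOT

A 6-joint arm with a two-finger parallel gripper is mounted at the origin on a cart in front of the work surface, level with it; the furniture and walls round the work are solid. World frame = base frame: x ahead of the robot, y to its left, z up, the work surface at z = 0. Lengths are in m, angles in rad, forces in N, time in s.
With the tool pointing down it reaches from about 0.35 to 0.775 m from the base axis. Payload 7.3 kg.
Tool frame: the origin (TCP) lies at the very end of the fingers, on their centre line; the grasp point (between the pads) lies 19 mm behind it; z points along the fingers, y is the line along which they close (so a half turn about z gives the same grasp; the last joint's range is limited). The gripper opens to 92 mm and grips with 3 to 60 N. Pads are 19 mm wide; open, the fingers measure 130 mm over their backs; the gripper's body (75 mm by 190 mm) begins 47 mm behind the grasp point.
Start: joints at [-0.146, 0.342, 1.524, -0, 1.275, -0.146], TCP at [0.525, 0, 0.227] pointing down, gripper open.
Joint ranges: [-2.53, 2.53], [-0.77, 2.02], [0.04, 2.7], [-1, 4.14], [0.28, 2.66], [-3.11, 3.11]. Speed limits (rad/s): [2.57, 2.57, 3.14, 3.14, 3.14, 3.14].

INTERFACE

Orientations are given as [roll, pitch, yaw] about the fixed x, y, z axes, in that order (R = Rz(yaw) Ry(pitch) Rx(roll)).
In Python, from cell import robot, read_camera, get_calibration gives the robot as it stands. The module is installed in compiled form; this text tells all that it offers.
- The arm moves only by the tool send_rows, never from a script. Its argument "plan" is a list of rows, each a list of 2 entries, a list of its own where there are three numbers: the shift along the tool's x, y, z as a fraction of full scale, then the turn, a rotation vector about the tool's x, y, z as a fraction of full scale. A call has exactly 10 rows; each row shifts and turns the commanded pose from where the row before left it, along the tool's axes as they then stand; what a row does not reach is not made up. Full scale, the value 1, is 0.025 m for a shift and 90 degrees for a turn. A row lasts 1/8 s, in which the tool goes at most 62.5 mm and 10.7 degrees, less where a joint would pass 70% of its speed; a pose out of reach is approached as far as the arm can. A call with a number of a shift or a turn outside -1 to 1 is refused whole. A call with a gripper value outside its range is refused whole. "gripper" is the opening, from -1 (shut) to 1 (fully open), so that 0 is half open, set as the call begins (left out, the last holds). The fingers move at their own pace and stop on an object; "force" is the grip in N (left out, the last holds). Time passes only in rows, so rows that do not move let the fingers close, or fill a call up. It gives the time, the measured TCP pose, the force, the opening and the grip force at its end, in the units of the state.
- robot.observe(): the state, without advancing time (a new reading comes with each control period).
- read_camera(name): name is "scene" or "side" or "wrist"; returns (picture, depth): 480x640x3 uint8, blue, green, red; 480x640 float32, m along the optical axis (not along the pixel's ray), 0 where there is no reading.
- get_calibration(name): a dict with "intrinsics" (3x3 intrinsics, pixels), "rvec" (rotation vector, rad) and "tvec" (3), from world to camera coordinates, as OpenCV has them. Camera axes: x right, y down, z forward; pixel columns grow to the right and rows downward; lengths in m; the calibration is good to about 2 mm. A picture is of the moment at which its call begins: read the wrist's pose just before it. get_calibration takes no time and is no camera call; for the wrist camera it gives the pose at the moment of the call.
- robot.hand_in(): hands the job in; it is judged then, once.
The state is a dict: "time": time; "qpos": joint angles; "qvel": joint speeds; "joint_efforts": joint torques, N m; "tool_pos": TCP position; "tool_rot": TCP orientation; "contact_force": force on the tool from outside, world axes, zero at the start; "torque": the same for the moment, N m; "opening": finger opening in m; "grip_force": force on a finger pad.
Only numpy, scipy, OpenCV 4.12 (cv2) and the standard library are available. Lean on these libraries where they do the work, as an engineer would, in place of code of your own. Each camera call takes 0.05 s, during which the arm holds its last target. There are 200 camera calls.

TASK

The lens-cell carrier has stuck on the two guide rods of the alignment jig. Take the mallet and walk the carrier home with light taps (always under 20 N) on the brass studs at its left and right ends in turn, until both sides are seated against the red stop collars; touch the carrier with nothing but the mallet. Then stand the mallet back upright on its head in the middle of its pad, and leave the other things on the bench alone.

Things in the scene. Friction and masses are not known exactly. Their poses are not given: they have to be found in the camera images.
- jig: Fixed jig: aluminium base plate 145 x 112 x 12 mm, two blue end blocks 78 mm wide, 50 mm high (the near one 56 to 68 mm from the origin along -x), two steel guide rods along x at y = +30 and -30 mm, 36 mm above the bench, each with a red stop collar. Origin: centre of the underside at bench height; +x is the way the carrier must go home (about away from the robot), +y left, z up.
- carrier: Grey cross bar 18 (x) x 186 (y) x 24 (z) mm with a black lens-cell ring, riding on the two rods on a gummed-up brass bushing each; it stays where it is left. Origin: on the left rod, mid bar, 36 mm above the bench (middle of the bar at y = -30 mm); x points home, z up. Pushed in the middle, or when cocked to its limit (0.075 rad, one side 4.5 mm ahead at the rods), it jams and needs about 26 N.
- stud_left (a point): Tip of the domed brass stud (21 mm wide) on the front (-x) face of the carrier's left end, 75 mm left of the jig's middle, 36 mm above the bench; pushed there toward the jig's +x, this end alone slides at about 8 N and pivots about the other bushing until the bar is cocked to its limit; then the force climbs and it is the other end's turn.
- stud_right (a point): The same stud, with the same behaviour, at the carrier's right end, 75 mm right of the jig's middle.
- bush_left (a joint): Travel of the left bushing along its rod, m: starts near 0 to 0.006, 0.024 = hard against the red stop collar (home).
- bush_right (a joint): Travel of the right bushing along its rod, m: same scale, 0.024 = home.
- mallet: Small soft-faced mallet (250 g) standing on its head, wooden handle up. Head 72 (x) x 34 (y) x 34 (z) mm, striking faces (one red, one yellow, each 32 x 32 mm) 36 mm from the origin at +x and -x, face centres 17.5 mm up. Handle 22 (x) x 18 (y) mm, from 34 to 96 mm up. Origin: centre of the head's underside; x along the head, z up the handle.
- mallet_pad: Fixed black rubber pad with a yellow outline, 120 (x) x 100 (y) x 5 mm, on which the mallet stands. Origin: centre of the underside at bench height; its top is 5 mm up.
- lens_cap: Black round lens cap, 52 mm wide, 9 mm high, lying loose (bystander). Origin at the underside.
- camera_module: Green square board with a black lens, 38 x 38 x 26 mm, lying loose (bystander). Origin at the underside.
- side_cutters: Red-handled side cutters, 52 x 107 x 12 mm, lying loose (bystander). Origin at the underside.
Things that resemble listed ones, but are neither listed nor needed, are in the scene too. Of the things that look like the mallet, the largest one is meant.

How it is judged:
By the outcome, as a careful person would: the job done as asked, in the order asked, and still so for the second after the job is handed in, with the robot touching nothing.
It also fails if it takes over 67 s, if anything falls off the work surface, if the arm or the gripper's body presses on something with over 40 N, if the wrist force passes 120 N, or if a joint passes its speed limit or range.

## Working session

There is one attempt and no reset: what is moved stays moved. The work goes in short steps, Python scripts to look and compute and a tool call to move; the robot and the scene stay as the last step left them, time stands still between calls to the robot, and variables do not carry over. Pictures are saved under pics/ and viewed, at most 10 in all, crops included, and the job is handed in when it is done.

Besides the shell and the picture viewer there is one more tool, called after "Emit:" as name(argument=value, ...) on one line, values as JSON. send_rows: Moves the arm, as the interface text tells. Shift numbers are shares of 0.025 m and turn numbers shares of 90 degrees, none past 1 either way. Its arguments: {"type":"object","properties":{"plan":{"type":"array"},"gripper":{"type":"number"},"force":{"type":"number"}},"required":["plan"]}

```bash
mkdir -p pics; cat > h.py <<'E'
import numpy as np, cv2
from cell import robot, read_camera, get_calibration
def grab(n,f):
    c=get_calibration(n); p,d=read_camera(n)
    cv2.imwrite(f'pics/{f}.png',p); np.savez(f'{f}.npz',d=d,K=np.array(c['intrinsics']),r=np.array(c['rvec'],float),t=np.array(c['tvec'],float),p=p)
def world(f,pts):
    z=np.load(f'{f}.npz'); R=cv2.Rodrigues(z['r'])[0]; out=[]
    for u,v in pts:
        d=np.median(z['d'][v-1:v+2,u-1:u+2]); c=d*np.linalg.inv(z['K'])@[u,v,1]
        out.append(R.T@(c-z['t'].ravel()))
    return np.array(out).round(4)
def cloud(f):
    z=np.load(f'{f}.npz'); R=cv2.Rodrigues(z['r'])[0]; v,u=np.mgrid[:480,:640]
    c=np.stack([u,v,np.ones_like(u)],-1)@np.linalg.inv(z['K']).T*z['d'][...,None]
    return (c-z['t'].ravel())@R, z['p'], z['d']>0
E
python3 - <<'E'
from h import *
grab('scene','s0');grab('side','d0')
print(robot.observe())
E
```

```text
{'time': 0.1, 'qpos': array([-1.45988358e-01,  3.42631615e-01,  1.52491577e+00, -3.80951912e-06,
        1.27542227e+00, -1.45957162e-01]), 'qvel': array([ 0.00125037, -0.00149117, -0.00332503,  0.0004335 ,  0.00058088,
       -0.00094813]), 'joint_efforts': array([ 1.49919495e-03, -4.32001984e+01, -2.44694173e+01,  7.19219679e-02,
        5.25739230e-02, -9.79429342e-05]), 'tool_pos': array([5.24631982e-01, 8.13104831e-05, 2.26127590e-01]), 'tool_rot': array([-3.14022976e+00, -1.96665878e-04,  1.57076611e+00]), 'contact_force': array([-0.44394347,  0.84361766,  0.60051026]), 'torque': array([0.01690897, 0.0225727 , 0.00020886]), 'grip_force': 0.0, 'opening': 0.09218675471576096}
```

View pics/s0.png

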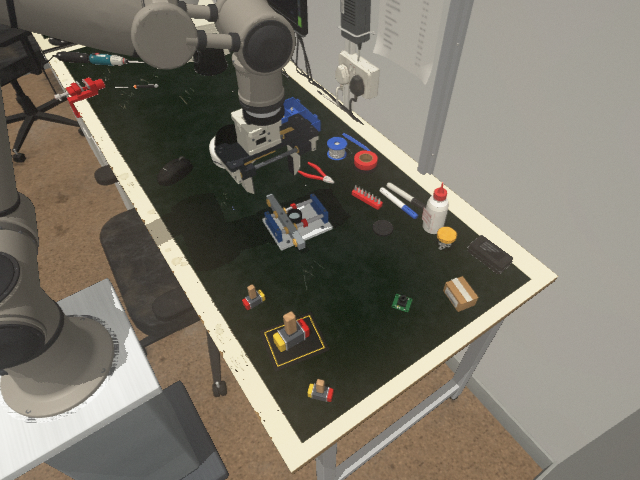

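View pics/d0.png

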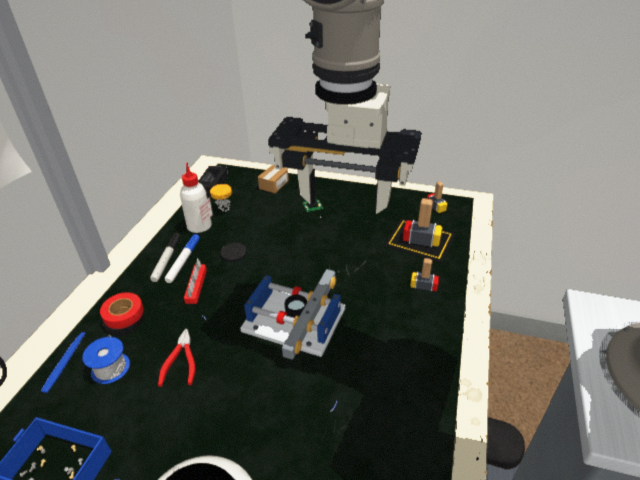

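```bash
python3 - <<'E'
from h import *
s=cv2.imread('pics/s0.png');d=cv2.imread('pics/d0.png')
f=lambda i,x,y,w=100,h=75:cv2.resize(i[y:y+h,x:x+w],(400,300),interpolation=cv2.INTER_CUBIC)
cv2.imwrite('pics/m0.png',np.vstack([np.hstack([f(s,250,185),f(d,242,265,120,90)]),np.hstack([f(s,250,300),f(d,380,190)])]))
for n in('s0','d0'):
    P,p,ok=cloud(n); p=p.astype(int); hsv=cv2.cvtColor(p.astype(np.uint8),cv2.COLOR_BGR2HSV)
    yel=(abs(hsv[...,0].astype(int)-25)<8)&(hsv[...,1]>130)&(hsv[...,2]>90)&(P[...,2]<.02)&(P[...,2]>-.01)&ok&(P[...,0]<.75)&(P[...,0]>.25)
    q=P[yel][:,:2].astype(np.float32); print(n,len(q),cv2.minAreaRect(q), P[yel][:,2].mean())
    m=(hsv[...,0]>100)&(hsv[...,0]<130)&(hsv[...,1]>120)&ok&(abs(P[...,1]-.0)<.25)&(P[...,0]>.3)&(P[...,0]<.75)
    k,l,st,c=cv2.connectedComponentsWithStats(m.astype(np.uint8))
    for i in range(1,k):
        if st[i,4]>30: Q=P[l==i]; t=Q[Q[:,2]>.044]; print(c[i],st[i,4],Q.min(0).round(3),Q.max(0).round(3),cv2.minAreaRect(t[:,:2].astype(np.float32)) if len(t)>5 else '')
E
```

```text
s0 308 ((0.4215153455734253, -0.2212175726890564), (0.26843777298927307, 0.10619015246629715), 78.7200927734375) 0.007548741955830198
[319.20571429 207.95428571] 175 [ 0.652 -0.006  0.018] [0.668 0.072 0.055] ((0.660240650177002, 0.03343671187758446), (0.07781371474266052, 0.012342805974185467), 84.99517822265625)
[273.35294118 226.44117647] 170 [0.525 0.006 0.018] [0.541 0.085 0.055] ((0.5341620445251465, 0.04608771950006485), (0.07765927910804749, 0.011509367264807224), 84.77399444580078)
d0 392 ((0.4860639274120331, -0.20214472711086273), (0.30964604020118713, 0.26800408959388733), 17.26028823852539) 0.007218570780733758
[257.54482759 297.41206897] 580 [ 0.654 -0.051 -0.   ] [0.696 0.077 0.052] ((0.6631661653518677, 0.0368029922246933), (0.07811083644628525, 0.012798188254237175), 84.09735870361328)
[328.62  317.716] 500 [ 0.526 -0.037  0.001] [0.551 0.089 0.053] ((0.5358154773712158, 0.04886665940284729), (0.07975713908672333, 0.011944144032895565), 84.11033630371094)
```

View pics/m0.png

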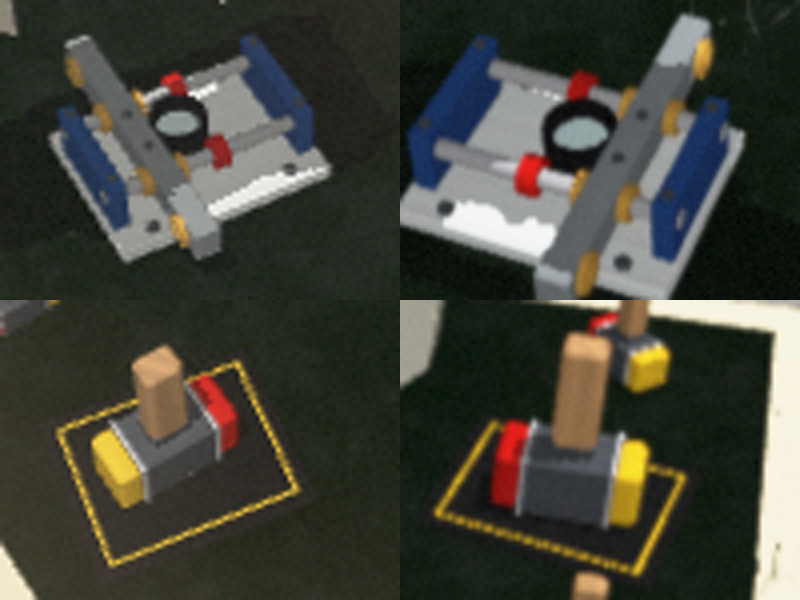

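```bash
cat >> h.py <<'E'
def ray(f,pts,h):
    z=np.load(f'{f}.npz'); R=cv2.Rodrigues(z['r'])[0]; o=-R.T@z['t'].ravel()
    out=[]
    for u,v in pts:
        d=R.T@np.linalg.inv(z['K'])@[u,v,1]; out.append(o+d*(h-o[2])/d[2])
    return np.array(out)[:,:2].round(4)
E
python3 - <<'E'
from h import *
a=lambda L,x0,y0,x,y,s:[((u-x0)/s+x,(v-y0)/s+y) for u,v in L]
for f,L,o in(('s0',[(58,432),(238,362),(298,491),(112,564)],(0,300,250,300,4)),('d0',[(492,423),(684,477),(638,572),(437,514)],(400,300,380,190,4))):
    q=ray(f,a(L,*o),.005); print('pad',f,q.tolist(),q.mean(0))
for n,(x0,y0,x1,y1) in(('s0',(268,308,316,352)),('d0',(395,190,450,252))):
    P,p,ok=cloud(n); Q=P[y0:y1,x0:x1]; hs=cv2.cvtColor(p,cv2.COLOR_BGR2HSV)[y0:y1,x0:x1].astype(int)
    sat=hs[...,1]>140; z=Q[...,2]
    red=Q[sat&((hs[...,0]<6)|(hs[...,0]>172))&(z>.01)&(z<.045)]; yel=Q[sat&(hs[...,0]>20)&(hs[...,0]<33)&(z>.012)&(z<.045)]
    for nm,q in(('red',red),('yel',yel)):
        t=q[q[:,2]>np.percentile(q[:,2],95)-.005]; print(n,nm,len(t),t.mean(0).round(4),cv2.minAreaRect(t[:,:2].astype(np.float32)))
    t=Q[(z>.095)&(z<.11)]; print('handle top',len(t),t.mean(0),cv2.minAreaRect(t[:,:2].astype(np.float32)))
    h=Q[(z>.036)&(z<.043)]; print('head top',len(h),cv2.minAreaRect(h[:,:2].astype(np.float32)))
# carrier top
for n in('s0','d0'):
    P,p,ok=cloud(n); c=np.array([.598,.041]); th=np.radians(-5.5); R=np.array([[np.cos(th),-np.sin(th)],[np.sin(th),np.cos(th)]])
    L=(P[...,:2]-c)@R; m=ok&(abs(P[...,2]-.049)<.004)&(abs(L[...,0]+.02)<.033)&(abs(L[...,1])<.1)
    sel=m&~((abs(L[...,1])<.04)&(L[...,0]<-.05)); q=L[sel]
    print(n,'carrier local',len(q),cv2.minAreaRect(q.astype(np.float32)))
    for lo,hi in((.045,.09),(-.09,-.045)):
        k=q[(q[:,1]>lo)&(q[:,1]<hi)]; print(lo,len(k),np.percentile(k[:,0],[3,50,97]).round(4) if len(k) else '')
E
```

```text
pad s0 [[0.3774, -0.1797], [0.4792, -0.1989], [0.4626, -0.2802], [0.3628, -0.2595]] [ 0.4205   -0.229575]
pad d0 [[0.4622, -0.2783], [0.3611, -0.2571], [0.3768, -0.177], [0.4774, -0.196]] [ 0.419375 -0.2271  ]
s0 red 62 [ 0.4462 -0.2272  0.0398] ((0.4470213055610657, -0.22701764106750488), (0.02960284985601902, 0.011336558498442173), 85.99665069580078)
s0 yel 86 [ 0.3874 -0.225   0.0393] ((0.38755562901496887, -0.2244948297739029), (0.012520996853709221, 0.031192347407341003), 1.4148882627487183)
handle top 101 [ 0.41597015 -0.22618109  0.10090182] ((0.4168420135974884, -0.22525377571582794), (0.018360760062932968, 0.02207539975643158), 89.22376251220703)
head top 376 ((0.416951984167099, -0.2251918613910675), (0.03460383042693138, 0.07163090258836746), 87.81674194335938)
d0 red 65 [ 0.4476 -0.221   0.0369] ((0.44761526584625244, -0.2231866717338562), (0.012215258553624153, 0.031367916613817215), 0.6803087592124939)
d0 yel 65 [ 0.3884 -0.2198  0.037 ] ((0.3885156214237213, -0.22024020552635193), (0.02974567376077175, 0.011969027109444141), 89.16224670410156)
handle top 75 [ 0.4182989  -0.22008212  0.09889812] ((0.4184814691543579, -0.22173596918582916), (0.017169581726193428, 0.020911026746034622), 86.58455657958984)
head top 311 ((0.4230727255344391, -0.2787131667137146), (0.06977912783622742, 0.1534605771303177), 3.99601149559021)
s0 carrier local 527 ((-0.01740143448114395, -0.00019506365060806274), (0.05834612622857094, 0.1850714534521103), 0.11998127400875092)
0.045 90 [-0.0409 -0.0329 -0.0231]
-0.09 117 [-0.0414 -0.0333 -0.024 ]
d0 carrier local 1013 ((-0.01566951535642147, 0.0023933574557304382), (0.057012658566236496, 0.18672657012939453), 0.5869207978248596)
0.045 265 [-0.0388 -0.0308 -0.0221]
-0.09 181 [-0.0392 -0.0312 -0.0228]
```

Emit:
send_rows(plan=[[[-0.9, -0.43, 0.34], [0, 0, 0.022]], [[-0.9, -0.43, 0.34], [0, 0, 0]], [[-0.9, -0.43, 0.34], [0, 0, 0]], [[-0.9, -0.43, 0.34], [0, 0, 0]], [[-0.9, -0.43, 0.34], [0, 0, 0]], [[-0.9, -0.43, 0.34], [0, 0, 0]], [[-0.9, -0.43, 0.34], [0, 0, 0]], [[-0.9, -0.43, 0.34], [0, 0, 0]], [[-0.9, -0.43, 0.34], [0, 0, 0]], [[-0.84, -0.43, 0.34], [0, 0, 0]]], gripper=1, force=60)

```text
time: 1.35
tool_pos: [0.41, -0.2206, 0.1412]
tool_rot: [-3.141, -0.0, 1.536]
contact_force: [0.8, -0.2, -0.6]
opening: 0.092
grip_force: 0.0
```

```bash
python3 - <<'E'
from h import *
grab('wrist','w1')
o=robot.observe();print(o['tool_pos'],o['tool_rot'])
P,p,ok=cloud('w1'); z=P[...,2]
for lo,hi in((.09,.11),(.034,.045)):
    m=ok&(z>lo)&(z<hi)&(abs(P[...,0]-.417)<.05)&(abs(P[...,1]+.223)<.04)
    print(m.sum(),P[m].mean(0),cv2.minAreaRect(P[m][:,:2].astype(np.float32)) if m.sum()>5 else '')
E
```

```text
[ 0.40866543 -0.22218397  0.14019665] [-3.13923839e+00 -1.54974209e-04  1.53536882e+00]
1516 [ 0.41780212 -0.22167311  0.09818069] ((0.41779980063438416, -0.2231474369764328), (0.01769450679421425, 0.021924804896116257), 88.93687438964844)
4077 [ 0.41757911 -0.22056812  0.03722614] ((0.4178351163864136, -0.2232643961906433), (0.03410804644227028, 0.07137727737426758), 88.61248779296875)
```

View pics/w1.png

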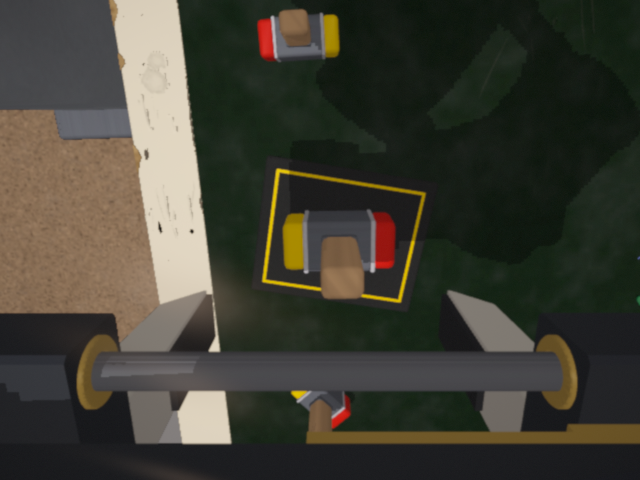

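Emit:
send_rows(plan=[[[-0.04, 0.18, 0.1], [0, 0, -0.008]], [[-0.04, 0.18, 0.2], [0, 0, 0]], [[0, 0, 0.5], [0, 0, 0]], [[0, 0, 0.5], [0, 0, 0]], [[0, 0, 0.5], [0, 0, 0]], [[0, 0, 0.5], [0, 0, 0]], [[0, 0, 0.5], [0, 0, 0]], [[0, 0, 0.4], [0, 0, 0]], [[0, 0, 0.34], [0, 0, 0]], [[0, 0, 0], [0, 0, 0]]])

```text
time: 2.65
tool_pos: [0.4193, -0.2221, 0.0526]
tool_rot: [-3.141, -0.001, 1.549]
contact_force: [0.5, -0.3, -0.9]
opening: 0.0916
grip_force: 0.0
```

Emit:
send_rows(plan=[[[0, 0, 0], [0, 0, 0]], [[0, 0, 0], [0, 0, 0]], [[0, 0, 0], [0, 0, 0]], [[0, 0, 0], [0, 0, 0]], [[0, 0, 0], [0, 0, 0]], [[0, 0, 0], [0, 0, 0]], [[0, 0, 0], [0, 0, 0]], [[0, 0, 0], [0, 0, 0]], [[0, 0, 0], [0, 0, 0]], [[0, 0, 0], [0, 0, 0]]], gripper=-1, force=60)

```text
time: 3.9
tool_pos: [0.4195, -0.2222, 0.0531]
tool_rot: [-3.141, -0.0, 1.549]
contact_force: [0.6, 0.7, -2.9]
opening: 0.0214
grip_force: 60.0
```

```bash
python3 - <<'E'
from h import *
q=ray('w1',[(278,169),(425,193),(401,301),(263,282)],.005);print('pad',q.tolist(),q.mean(0))
E
```

```text
pad [[0.3786, -0.177], [0.4789, -0.1969], [0.4637, -0.2777], [0.3621, -0.259]] [ 0.420825 -0.22765 ]
```

Emit:
send_rows(plan=[[[0, 0, -1], [0, 0, 0]], [[0, 0, -1], [0, 0, 0.047]], [[0.4, 0.1, -1], [0, 0, 0]], [[1, 0.2, 0], [0, 0, 0]], [[1, 0.2, 0], [0, 0, 0]], [[1, 0.2, 0], [0, 0, 0]], [[1, 0.2, 0], [0, 0, 0]], [[1, 0.2, 0], [0, 0, 0]], [[1, 0.2, 0], [0, 0, 0]], [[1, 0.2, 0], [0, 0, 0]]])

```text
time: 5.15
tool_pos: [0.4747, -0.0408, 0.1281]
tool_rot: [-3.141, -0.0, 1.475]
contact_force: [0.3, 1.3, -1.9]
opening: 0.022
grip_force: 60.0
```

```bash
python3 - <<'E'
from h import *
grab('wrist','w2')
o=robot.observe();print(o['tool_pos'],o['tool_rot'],o['opening'],o['contact_force'])
E
```

```text
[ 0.47518986 -0.0385105   0.12816472] [ 3.14135436e+00 -1.60344913e-03  1.47564893e+00] 0.02153821841163007 [-0.21253535  3.46522211 -2.52635885]
```

View pics/w2.png

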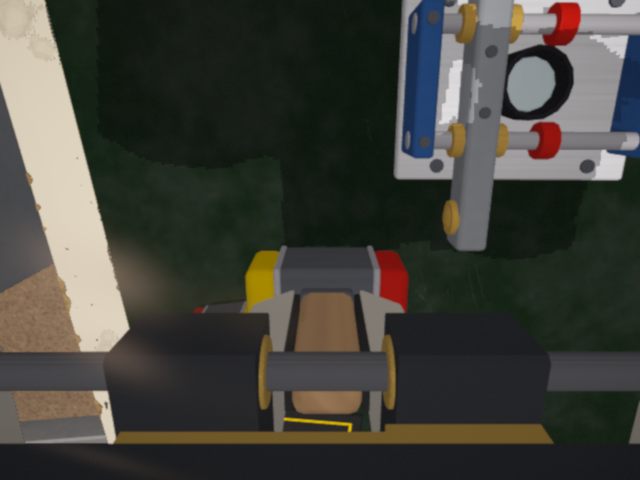

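```bash
cat >> h.py <<'E'
C=np.array([.5983,.0413])
def jig(xy,c=C,deg=-5.5):
    t=np.radians(deg); R=np.array([[np.cos(t),-np.sin(t)],[np.sin(t),np.cos(t)]]); return ((np.asarray(xy)[...,:2]-c)@R).round(4)
E
python3 - <<'E'
from h import *
z=cv2.imread('pics/w2.png'); cv2.imwrite('pics/w2c.png',cv2.resize(z[0:260,380:640],(600,600),interpolation=cv2.INTER_CUBIC))
pts=[(458,126),(545,126),(467,12),(564,8),(501,126),(450,217)]
print(world('w2',pts)); print(jig(world('w2',pts)))
P,p,ok=cloud('w2'); hs=cv2.cvtColor(p,cv2.COLOR_BGR2HSV).astype(int)
m=(hs[...,0]>100)&(hs[...,0]<130)&(hs[...,1]>120)&ok&(P[...,2]>.046); m[:,600:]=0
t=P[m];print(len(t),t[:,2].mean(),cv2.minAreaRect(t[:,:2].astype(np.float32)))
m=ok&(abs(P[...,2]-.047)<.004); m[:, :440]=0;m[:,530:]=0; L=jig(P)
for y0 in (-.09,-.075,-.06,-.045,-.02,-.01,.01,.02):
    k=m&(abs(L[...,1]-y0)<.003)&(abs(L[...,0]+.03)<.02); print(y0,k.sum(),np.percentile(L[k][:,0],[2,98]) if k.sum()>5 else '')
red=((hs[...,0]<6)|(hs[...,0]>172))&(hs[...,1]>140)&ok&(P[...,2]>.03); red[:,:520]=0
k,l,st,c=cv2.connectedComponentsWithStats(red.astype(np.uint8))
for i in range(1,k):
    if st[i,4]>50: print(c[i],np.percentile(L[l==i],[1,50,99],axis=0).tolist())
E
```

```text
[[ 0.554   0.0241  0.0391]
 [ 0.6009  0.0197  0.0411]
 [ 0.5578  0.0799  0.0426]
 [ 0.6062  0.0769  0.0435]
 [ 0.5775  0.0218  0.0394]
 [ 0.5484 -0.0268  0.0412]]
[[-0.0424 -0.0214]
 [ 0.0047 -0.0213]
 [-0.044   0.0345]
 [ 0.0045  0.0362]
 [-0.0188 -0.0214]
 [-0.0431 -0.0726]]
3205 0.04837748376286781 ((0.5353002548217773, 0.04830978438258171), (0.07602193206548691, 0.011953247711062431), 83.83345794677734)
-0.09 208 [-0.039472 -0.0229  ]
-0.075 374 [-0.043    -0.022938]
-0.06 327 [-0.0394   -0.022752]
-0.045 348 [-0.0395   -0.022694]
-0.02 399 [-0.0395 -0.0228]
-0.01 511 [-0.03958 -0.0151 ]
0.01 530 [-0.039442 -0.016816]
0.02 472 [-0.0394   -0.013842]
[563.92233941  23.38159156] [[0.002342, 0.0205], [0.006, 0.0291], [0.0126, 0.0393]]
[546.58394161 140.33698297] [[0.0023, -0.0389], [0.0059, -0.0287], [0.012378999999999996, -0.0198]]
```

View pics/w2c.png

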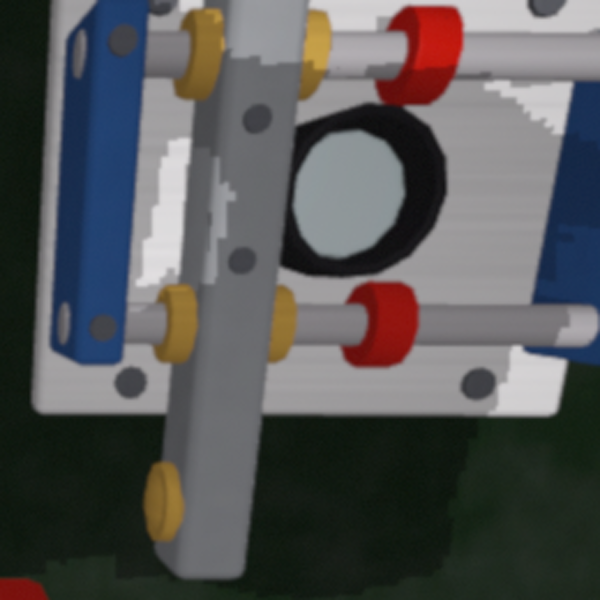

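Emit:
send_rows(plan=[[[0.14, 0, 0.5], [0, 0, 0]], [[0.14, 0, 0.5], [0, 0, 0]], [[0.14, 0, 0.5], [0, 0, 0]], [[0.14, 0, 0.5], [0, 0, 0]], [[0.12, 0, 0.47], [0, 0, 0]], [[0, 0.25, 0], [0, 0, 0]], [[0, 0.25, 0], [0, 0, 0]], [[0, 0.25, 0], [0, 0, 0]], [[0, 0.2, 0], [0, 0, 0]], [[0, 0.05, 0], [0, 0, 0]]])

```text
time: 6.45
tool_pos: [0.5016, -0.0273, 0.0666]
tool_rot: [3.141, 0.0, 1.475]
contact_force: [-0.0, 0.6, -1.8]
opening: 0.0218
grip_force: 60.0
```

```bash
python3 - <<'E'
from h import *
grab('wrist','w3'); o=robot.observe();print(o['tool_pos'],jig(o['tool_pos']),o['contact_force'])
P,p,ok=cloud('w3'); L=jig(P); hs=cv2.cvtColor(p,cv2.COLOR_BGR2HSV).astype(int)
red=((hs[...,0]<6)|(hs[...,0]>172))&(hs[...,1]>120)&ok&(abs(L[...,1]+.075)<.03)
print(red.sum(),np.percentile(np.c_[L[red],P[red][:,2]],[1,50,99],axis=0))
y=(hs[...,0]>15)&(hs[...,0]<30)&(hs[...,1]>120)&ok&(abs(L[...,1]+.075)<.02)&(L[...,0]>-.06)
print(y.sum(),np.percentile(np.c_[L[y],P[y][:,2]],[1,50,99],axis=0) if y.sum()>5 else '')
E
```

```text
[ 0.50144785 -0.02724359  0.0665724 ] [-0.0898 -0.0775] [ 0.03713877  0.16548406 -2.91057941]
1365 [[-0.0661     -0.085808    0.00090723]
 [-0.06       -0.067       0.0495332 ]
 [-0.0443     -0.0628      0.05189376]]
1450 [[-0.059751   -0.0831      0.00167623]
 [-0.0487     -0.056       0.15449912]
 [-0.038      -0.055       0.15931417]]
```

View pics/w3.png

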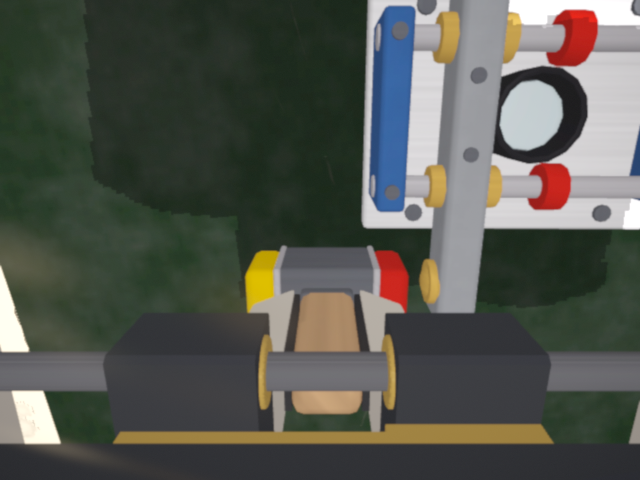

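Emit:
send_rows(plan=[[[0.14, 0, 0], [0, 0, 0]], [[0, 0.08, 0], [0, 0, 0]], [[0, 0.04, 0], [0, 0, 0]], [[0, 0.04, 0], [0, 0, 0]], [[0, 0.04, 0], [0, 0, 0]], [[0, 0.04, 0], [0, 0, 0]], [[0, 0.04, 0], [0, 0, 0]], [[0, 0.04, 0], [0, 0, 0]], [[0, 0.04, 0], [0, 0, 0]], [[0, 0, 0], [0, 0, 0]]])

```text
time: 7.75
tool_pos: [0.5102, -0.0245, 0.0664]
tool_rot: [-3.141, -0.0, 1.475]
contact_force: [-0.9, 0.2, -1.6]
opening: 0.0221
grip_force: 60.0
```

```bash
python3 - <<'E'
from h import *
o=robot.observe();print(o['tool_pos'],jig(o['tool_pos']),o['contact_force'],o['torque'])
E
```

```text
[ 0.51016526 -0.02452776  0.06639872] [-0.0814 -0.074 ] [-0.88395605  0.16468325 -1.59188898] [ 0.01496297  0.20697221 -0.05747498]
```

Emit:
send_rows(plan=[[[0, 0.04, 0], [0, 0, 0]], [[0, 0.04, 0], [0, 0, 0]], [[0, 0.04, 0], [0, 0, 0]], [[0, 0.04, 0], [0, 0, 0]], [[0, 0.04, 0], [0, 0, 0]], [[0, 0.04, 0], [0, 0, 0]], [[0, 0, 0], [0, 0, 0]], [[0, 0, 0], [0, 0, 0]], [[0, 0, 0], [0, 0, 0]], [[0, 0, 0], [0, 0, 0]]])

```text
time: 9.0
tool_pos: [0.5141, -0.0251, 0.066]
tool_rot: [-3.137, 0.0, 1.475]
contact_force: [-8.9, -1.5, 1.2]
opening: 0.0219
grip_force: 60.0
```

```bash
cat > st.py <<'E'
from h import *
import sys
o=robot.observe();print(round(o['time'],2),o['tool_pos'],jig(o['tool_pos']),o['contact_force'],o['torque'])
if len(sys.argv)>1:
    n=sys.argv[1]; grab('wrist',n); P,p,ok=cloud(n); L=jig(P); hs=cv2.cvtColor(p,cv2.COLOR_BGR2HSV).astype(int)
    m=ok&(abs(P[...,2]-.047)<.004)&(hs[...,1]<60)
    for y0 in (-.06,-.045,-.02,-.012,.012,.02,.045,.06):
        k=m&(abs(L[...,1]-y0)<.003)&(abs(L[...,0]+.02)<.025); print(y0,k.sum(),np.percentile(L[k][:,0],[2,98]) if k.sum()>20 else '')
E
python3 st.py w4
```

```text
9.0 [ 0.51413212 -0.025141    0.06597389] [-0.0774 -0.0742] [-8.88789545 -1.46208337  1.18865497] [-0.30128351  1.44571957 -0.10550224]
-0.06 527 [-0.036248 -0.0194  ]
-0.045 557 [-0.0367   -0.019912]
-0.02 651 [-0.0376 -0.0207]
-0.012 1014 [-0.0377    0.003974]
0.012 939 [-0.0384 -0.0147]
0.02 1106 [-0.0388  0.0027]
0.045 422 [-0.0396   -0.022742]
0.06 0
```

Emit:
send_rows(plan=[[[0, 0.04, 0], [0, 0, 0]], [[0, 0.04, 0], [0, 0, 0]], [[0, 0.04, 0], [0, 0, 0]], [[0, -0.85, 0], [0, 0, 0]], [[0.8, -0.85, 0], [0, 0, 0]], [[1, 0, 0], [0, 0, 0]], [[1, 0, 0], [0, 0, 0]], [[1, 0, 0], [0, 0, 0]], [[1, 0, 0], [0, 0, 0]], [[1, 0, 0], [0, 0, 0]]])

```text
time: 10.3
tool_pos: [0.4917, 0.1239, 0.0667]
tool_rot: [3.14, -0.0, 1.475]
contact_force: [0.3, -0.1, -2.7]
opening: 0.0217
grip_force: 60.0
```

```bash
python3 st.py w5
```

```text
10.3 [0.4916537  0.12392406 0.06666451] [-0.1141  0.072 ] [ 0.29957741 -0.09554693 -2.65477338] [-0.03755023  0.00894367  0.0469839 ]
-0.06 0 
-0.045 0 
-0.02 0 
-0.012 0 
0.012 0 
0.02 168 [-0.007032  0.004866]
0.045 0 
0.06 50 [-0.028506 -0.023796]
```

Emit:
send_rows(plan=[[[0.08, 0.36, 0], [0, 0, 0]], [[0.08, 0.36, 0], [0, 0, 0]], [[0, 0.36, 0], [0, 0, 0]], [[0, 0.06, 0], [0, 0, 0]], [[0, 0.07, 0], [0, 0, 0]], [[0, 0.07, 0], [0, 0, 0]], [[0, 0.07, 0], [0, 0, 0]], [[0, 0.07, 0], [0, 0, 0]], [[0, 0.07, 0], [0, 0, 0]], [[0, 0.06, 0], [0, 0, 0]]])

```text
time: 11.6
tool_pos: [0.5272, 0.1239, 0.066]
tool_rot: [-3.136, -0.0, 1.475]
contact_force: [-8.3, 3.7, 1.2]
opening: 0.0216
grip_force: 60.0
```

```bash
cat > sd.py <<'E'
from h import *
import sys
o=robot.observe();print(round(o['time'],2),jig(o['tool_pos']),o['tool_pos'][2],o['contact_force'])
for n in('scene','side'):
    f=n+sys.argv[1]; grab(n,f); P,p,ok=cloud(f); L=jig(P); hs=cv2.cvtColor(p,cv2.COLOR_BGR2HSV).astype(int)
    m=ok&(abs(P[...,2]-.049)<.0035)&(hs[...,1]<70)
    r=[]
    for y0 in (-.08,-.06,-.045,-.01,.01,.045,.06,.08):
        k=m&(abs(L[...,1]-y0)<.006)&(abs(L[...,0]+.02)<.03); r.append((y0,int(k.sum()),(np.percentile(L[k][:,0],[3,97])*1e3).round(1).tolist() if k.sum()>8 else ''))
    print(n,*r)
E
python3 sd.py 6
```

```text
11.6 [-0.0786  0.0754] 0.06603539159990661 [-8.28527078  3.72736923  1.18057349]
scene (-0.08, 27, [-34.0, -19.6]) (-0.06, 31, [-36.6, -20.2]) (-0.045, 29, [-36.6, -19.6]) (-0.01, 35, [-37.2, 8.2]) (0.01, 34, [-36.9, 9.5]) (0.045, 23, [-37.1, -21.2]) (0.06, 24, [-37.2, -21.9]) (0.08, 20, [-38.0, -21.8])
side (-0.08, 0, '') (-0.06, 0, '') (-0.045, 0, '') (-0.01, 0, '') (0.01, 0, '') (0.045, 24, [-28.9, -20.1]) (0.06, 56, [-35.2, -20.0]) (0.08, 64, [-36.0, -20.3])
```

Emit:
send_rows(plan=[[[0, 0.07, 0], [0, 0, 0]], [[0, 0.07, 0], [0, 0, 0]], [[0, 0.07, 0], [0, 0, 0]], [[0, 0.07, 0], [0, 0, 0]], [[0, -0.9, 0], [0, 0, 0]], [[-0.8, -0.9, 0], [0, 0, 0]], [[-1, 0, 0], [0, 0, 0]], [[-1, 0, 0], [0, 0, 0]], [[-1, 0, 0], [0, 0, 0]], [[-1, 0, 0], [0, 0, 0]]])

```text
time: 12.95
tool_pos: [0.4809, 0.0066, 0.0667]
tool_rot: [3.14, 0.0, 1.475]
contact_force: [0.5, -0.2, -2.1]
opening: 0.0218
grip_force: 60.0
```

```bash
python3 st.py w7
```

```text
12.95 [0.48085834 0.00663648 0.06673733] [-0.1136 -0.0458] [ 0.52120205 -0.17649045 -2.08932513] [-0.0274203   0.0026294   0.02713064]
-0.06 75 [-0.025452 -0.020248]
-0.045 495 [-0.036412 -0.0198  ]
-0.02 628 [-0.0352    0.003084]
-0.012 746 [-0.0348 -0.0087]
0.012 848 [-0.0336 -0.0071]
0.02 765 [-0.033272  0.002188]
0.045 770 [-0.032062 -0.0152  ]
0.06 827 [-0.0312   -0.014552]
```

Emit:
send_rows(plan=[[[-1, 0, 0], [0, 0, 0]], [[-0.13, 0.43, 0], [0, 0, 0]], [[0, 0.43, 0], [0, 0, 0]], [[0, 0.43, 0], [0, 0, 0]], [[0, 0.07, 0], [0, 0, 0]], [[0, 0.07, 0], [0, 0, 0]], [[0, 0.07, 0], [0, 0, 0]], [[0, 0.07, 0], [0, 0, 0]], [[0, 0.07, 0], [0, 0, 0]], [[0, 0.07, 0], [0, 0, 0]]])

```text
time: 14.25
tool_pos: [0.5178, -0.0245, 0.066]
tool_rot: [-3.136, 0.0, 1.475]
contact_force: [-8.6, -2.2, 1.1]
opening: 0.0218
grip_force: 60.0
```

```bash
python3 st.py w8
```

```text
14.25 [ 0.51781252 -0.0245382   0.06598786] [-0.0738 -0.0732] [-8.6382963  -2.19405636  1.08347268] [-0.35260447  1.59609911 -0.09033306]
-0.06 515 [-0.032272 -0.0155  ]
-0.045 557 [-0.0323 -0.0155]
-0.02 653 [-0.0324 -0.0014]
-0.012 864 [-0.0323   -0.002078]
0.012 950 [-0.0325   -0.007598]
0.02 924 [-0.0324  0.0035]
0.045 572 [-0.032658 -0.015742]
0.06 0
```

Emit:
send_rows(plan=[[[0, 0.064, 0], [0, 0, 0]], [[0, 0.064, 0], [0, 0, 0]], [[0, 0.064, 0], [0, 0, 0]], [[0, 0.064, 0], [0, 0, 0]], [[0, -0.95, 0], [0, 0, 0]], [[0.8, -0.95, 0], [0, 0, 0]], [[1, 0, 0], [0, 0, 0]], [[1, 0, 0], [0, 0, 0]], [[1, 0, 0], [0, 0, 0]], [[1, 0, 0], [0, 0, 0]]])

```text
time: 15.55
tool_pos: [0.4914, 0.0996, 0.0667]
tool_rot: [3.14, -0.0, 1.475]
contact_force: [-0.1, 0.5, -2.2]
opening: 0.0213
grip_force: 60.0
```

```bash
python3 st.py
```

```text
15.55 [0.49142492 0.09958151 0.06670887] [-0.112   0.0478] [-0.08505771  0.5381372  -2.24284239] [ 0.0070679   0.027563   -0.00384092]
```

Emit:
send_rows(plan=[[[1, 0, 0], [0, 0, 0]], [[0.11, 0.43, 0], [0, 0, 0]], [[0, 0.43, 0], [0, 0, 0]], [[0, 0.43, 0], [0, 0, 0]], [[0, 0.07, 0], [0, 0, 0]], [[0, 0.07, 0], [0, 0, 0]], [[0, 0.07, 0], [0, 0, 0]], [[0, 0.07, 0], [0, 0, 0]], [[0, 0.07, 0], [0, 0, 0]], [[0, 0.07, 0], [0, 0, 0]]])

```text
time: 16.8
tool_pos: [0.5335, 0.1224, 0.066]
tool_rot: [-3.136, 0.0, 1.475]
contact_force: [-6.9, 1.5, 1.3]
opening: 0.0218
grip_force: 60.0
```

```bash
python3 sd.py 9
```

```text
16.8 [-0.0723  0.0746] 0.06598331242575531 [-6.91759167  1.53556339  1.34229222]
scene (-0.08, 28, [-27.4, -12.2]) (-0.06, 28, [-29.1, -12.5]) (-0.045, 30, [-29.6, -13.2]) (-0.01, 33, [-29.9, -4.0]) (0.01, 31, [-30.6, 0.9]) (0.045, 25, [-30.8, -15.0]) (0.06, 20, [-31.7, -15.8]) (0.08, 18, [-29.8, -15.8])
side (-0.08, 0, '') (-0.06, 0, '') (-0.045, 0, '') (-0.01, 0, '') (0.01, 0, '') (0.045, 27, [-23.0, -13.2]) (0.06, 61, [-28.2, -14.0]) (0.08, 69, [-30.2, -13.7])
```

Emit:
send_rows(plan=[[[0, 0.07, 0], [0, 0, 0]], [[0, 0.07, 0], [0, 0, 0]], [[0, 0.07, 0], [0, 0, 0]], [[0, 0.07, 0], [0, 0, 0]], [[0, -1, 0], [0, 0, 0]], [[-0.8, -1, 0], [0, 0, 0]], [[-1, 0, 0], [0, 0, 0]], [[-1, 0, 0], [0, 0, 0]], [[-1, 0, 0], [0, 0, 0]], [[-1, 0, 0], [0, 0, 0]]])

```text
time: 18.15
tool_pos: [0.4822, 0.006, 0.0668]
tool_rot: [3.14, 0.0, 1.475]
contact_force: [-0.1, 0.1, -2.4]
opening: 0.022
grip_force: 60.0
```

```bash
python3 st.py w10
```

```text
18.15 [0.48219886 0.00597782 0.06677733] [-0.1122 -0.0463] [-0.09316502  0.12778588 -2.36379643] [-0.03029057 -0.0105654  -0.0046147 ]
-0.06 228 [-0.0242 -0.0133]
-0.045 496 [-0.0296 -0.0131]
-0.02 581 [-0.02844  0.00284]
-0.012 747 [-0.0281   -0.002092]
0.012 849 [-0.027  -0.0003]
0.02 741 [-0.0268   0.00364]
0.045 787 [-0.025428 -0.008672]
0.06 843 [-0.024616 -0.0078  ]
```

Emit:
send_rows(plan=[[[-1, 0, 0], [0, 0, 0]], [[-0.11, 0.5, 0], [0, 0, 0]], [[0, 0.5, 0], [0, 0, 0]], [[0, 0.5, 0], [0, 0, 0]], [[0, 0.07, 0], [0, 0, 0]], [[0, 0.07, 0], [0, 0, 0]], [[0, 0.07, 0], [0, 0, 0]], [[0, 0.07, 0], [0, 0, 0]], [[0, 0.07, 0], [0, 0, 0]], [[0, 0.07, 0], [0, 0, 0]]])

```text
time: 19.45
tool_pos: [0.5244, -0.0252, 0.066]
tool_rot: [-3.136, 0.0, 1.475]
contact_force: [-7.8, -0.2, 1.5]
opening: 0.0214
grip_force: 60.0
```

```bash
python3 st.py w11
```

```text
19.45 [ 0.52438628 -0.02515084  0.06601041] [-0.0672 -0.0732] [-7.79615271 -0.17584511  1.54922066] [-0.28542359  1.56606586 -0.11086283]
-0.06 529 [-0.0259   -0.008956]
-0.045 556 [-0.0256 -0.0089]
-0.02 632 [-0.0257 -0.0089]
-0.012 849 [-0.0257    0.001912]
0.012 959 [-0.0258 -0.0009]
0.02 836 [-0.02583  0.0038 ]
0.045 572 [-0.0259 -0.0091]
0.06 0
```

View pics/w11.png

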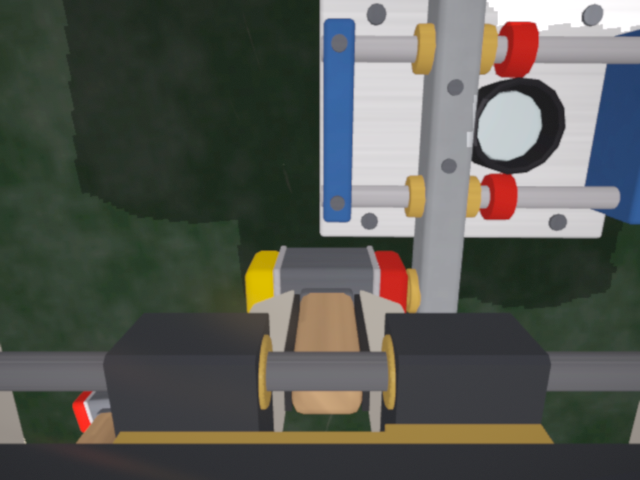

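Emit:
send_rows(plan=[[[0, 0.05, 0], [0, 0, 0]], [[0, 0.05, 0], [0, 0, 0]], [[0, 0.05, 0], [0, 0, 0]], [[0, 0.05, 0], [0, 0, 0]], [[0, -1, 0], [0, 0, 0]], [[0.5, -1, 0], [0, 0, 0]], [[1, -0.2, 0], [0, 0, 0]], [[1, 0, 0], [0, 0, 0]], [[1, 0, 0], [0, 0, 0]], [[1, 0, 0], [0, 0, 0]]])

```text
time: 20.75
tool_pos: [0.4884, 0.0922, 0.0667]
tool_rot: [3.14, -0.0, 1.475]
contact_force: [0.3, 0.3, -2.6]
opening: 0.0216
grip_force: 60.0
```

```bash
python3 st.py w12
```

```text
20.75 [0.48841551 0.09224393 0.06674585] [-0.1143  0.0402] [ 0.32654372  0.27108725 -2.63269427] [ 0.02937299 -0.0264014  -0.03036525]
-0.06 0 
-0.045 0 
-0.02 27 [-0.007996 -0.006   ]
-0.012 84 [-0.0077  0.0048]
0.012 122 [-0.0124  -0.00011]
0.02 342 [-0.0198    0.004318]
0.045 501 [-0.0267 -0.0099]
0.06 543 [-0.027516 -0.010884]
```

Emit:
send_rows(plan=[[[1, 0, 0], [0, 0, 0]], [[0.41, 0.56, 0], [0, 0, 0]], [[0, 0.56, 0], [0, 0, 0]], [[0, 0.56, 0], [0, 0, 0]], [[0, 0.06, 0], [0, 0, 0]], [[0, 0.06, 0], [0, 0, 0]], [[0, 0.06, 0], [0, 0, 0]], [[0, 0.06, 0], [0, 0, 0]], [[0, 0.06, 0], [0, 0, 0]], [[0, 0.06, 0], [0, 0, 0]]])

```text
time: 22.05
tool_pos: [0.5397, 0.1217, 0.0662]
tool_rot: [-3.136, 0.001, 1.475]
contact_force: [-7.5, 0.3, 1.7]
opening: 0.0216
grip_force: 60.0
```

```bash
python3 sd.py 13
```

```text
22.05 [-0.0661  0.0744] 0.06616671545273628 [-7.48022802  0.33836831  1.71122668]
scene (-0.08, 25, [-22.2, -6.9]) (-0.06, 31, [-23.0, -7.3]) (-0.045, 29, [-24.3, -8.6]) (-0.01, 35, [-23.6, 3.9]) (0.01, 30, [-24.1, 5.3]) (0.045, 21, [-24.2, -8.8]) (0.06, 29, [-48.6, -9.6]) (0.08, 26, [-47.3, -10.8])
side (-0.08, 0, '') (-0.06, 0, '') (-0.045, 0, '') (-0.01, 0, '') (0.01, 0, '') (0.045, 27, [-16.4, -7.1]) (0.06, 58, [-22.5, -7.7]) (0.08, 87, [-48.8, -7.9])
```

Emit:
send_rows(plan=[[[0, 0.03, 0], [0, 0, 0]], [[0, 0.03, 0], [0, 0, 0]], [[0, 0.03, 0], [0, 0, 0]], [[0, 0.03, 0], [0, 0, 0]], [[0, 0.03, 0], [0, 0, 0]], [[0, 0, 0], [0, 0, 0]], [[0, 0, 0], [0, 0, 0]], [[0, 0, 0], [0, 0, 0]], [[0, 0, 0], [0, 0, 0]], [[0, 0, 0], [0, 0, 0]]])

```text
time: 23.4
tool_pos: [0.5435, 0.1218, 0.0662]
tool_rot: [-3.137, -0.0, 1.475]
contact_force: [-7.0, 1.9, 1.0]
opening: 0.0216
grip_force: 60.0
```

```bash
python3 st.py
```

```text
23.4 [0.54347137 0.12175199 0.06618971] [-0.0623  0.0748] [-6.96220961  1.89827182  0.95861805] [0.40425186 1.38563048 0.06595605]
```

Emit:
send_rows(plan=[[[0, 0.02, 0], [0, 0, 0]], [[0, 0.02, 0], [0, 0, 0]], [[0, 0.02, 0], [0, 0, 0]], [[0, 0.02, 0], [0, 0, 0]], [[0, 0, 0], [0, 0, 0]], [[0, 0, 0], [0, 0, 0]], [[0, 0, 0], [0, 0, 0]], [[0, 0, 0], [0, 0, 0]], [[0, 0, 0], [0, 0, 0]], [[0, 0, 0], [0, 0, 0]]])

```text
time: 24.65
tool_pos: [0.5454, 0.1218, 0.0662]
tool_rot: [-3.137, -0.0, 1.475]
contact_force: [-6.6, 2.3, 1.0]
opening: 0.0219
grip_force: 60.0
```

```bash
python3 st.py
```

```text
24.65 [0.54537841 0.12175277 0.06617496] [-0.0604  0.075 ] [-6.60979677  2.30265223  1.00081903] [0.54999949 1.38868727 0.07259804]
```

Still sliding freely; another 2 mm.

Emit:
send_rows(plan=[[[0, 0.02, 0], [0, 0, 0]], [[0, 0.02, 0], [0, 0, 0]], [[0, 0.02, 0], [0, 0, 0]], [[0, 0.02, 0], [0, 0, 0]], [[0, 0, 0], [0, 0, 0]], [[0, 0, 0], [0, 0, 0]], [[0, 0, 0], [0, 0, 0]], [[0, 0, 0], [0, 0, 0]], [[0, 0, 0], [0, 0, 0]], [[0, 0, 0], [0, 0, 0]]])

```text
time: 25.9
tool_pos: [0.5458, 0.1218, 0.0661]
tool_rot: [-3.133, -0.0, 1.475]
contact_force: [-12.1, 3.0, 4.5]
opening: 0.0216
grip_force: 60.0
```

```bash
python3 st.py
```

```text
25.9 [0.54581029 0.12175388 0.06610519] [-0.06    0.0751] [-12.11066641   3.0449659    4.503118  ] [0.67519494 2.29605327 0.04971822]
```

Emit:
send_rows(plan=[[[0, -1, 0], [0, 0, 0]], [[-0.3, -1, 0], [0, 0, 0]], [[-0.7, -0.3, 0], [0, 0, 0]], [[-1, 0, 0], [0, 0, 0]], [[-1, 0, 0], [0, 0, 0]], [[-1, 0, 0], [0, 0, 0]], [[-1, 0, 0], [0, 0, 0]], [[-1, 0, 0], [0, 0, 0]], [[0, 0.4, 0], [0, 0, 0]], [[0, 0.4, 0], [0, 0, 0]]])

```text
time: 27.15
tool_pos: [0.4995, -0.0253, 0.0668]
tool_rot: [3.14, -0.0, 1.474]
contact_force: [0.5, -0.2, -2.5]
opening: 0.022
grip_force: 60.0
```

```bash
python3 st.py w14
```

```text
27.15 [ 0.4995114  -0.02532072  0.06677658] [-0.0919 -0.0758] [ 0.51676723 -0.156177   -2.50735108] [0.02757295 0.02007286 0.03030453]
-0.06 519 [-0.024164 -0.0075  ]
-0.045 552 [-0.0236   -0.007104]
-0.02 656 [-0.0228 -0.0061]
-0.012 837 [-0.0224    0.003228]
0.012 976 [-0.02145  0.00355]
0.02 788 [-0.021  -0.0045]
0.045 226 [-0.0204  -0.00385]
0.06 0
```

Emit:
send_rows(plan=[[[0.07, 0.45, 0], [0, 0, 0]], [[0, 0.45, 0], [0, 0, 0]], [[0, 0.04, 0], [0, 0, 0]], [[0, 0.04, 0], [0, 0, 0]], [[0, 0.04, 0], [0, 0, 0]], [[0, 0.04, 0], [0, 0, 0]], [[0, 0.04, 0], [0, 0, 0]], [[0, 0.04, 0], [0, 0, 0]], [[0, 0.02, 0], [0, 0, 0]], [[0, 0, 0], [0, 0, 0]]])

```text
time: 28.45
tool_pos: [0.5253, -0.0257, 0.0661]
tool_rot: [-3.137, -0.0, 1.475]
contact_force: [-7.2, 0.0, 1.0]
opening: 0.0217
grip_force: 60.0
```

```bash
python3 st.py w15
```

```text
28.45 [ 0.52534426 -0.02572168  0.06609039] [-0.0662 -0.0737] [-7.17828157  0.00882514  1.03054151] [ 0.01774465  1.28355001 -0.00458344]
-0.06 561 [-0.0445  -0.00722]
-0.045 564 [-0.023574 -0.0068  ]
-0.02 635 [-0.0225 -0.0059]
-0.012 822 [-0.0222  0.0028]
0.012 926 [-0.0212   0.00345]
0.02 788 [-0.021026 -0.0042  ]
0.045 504 [-0.0203 -0.0033]
0.06 0
```

Just sliding. Expected about 4 mm more at the stud; push 3 mm.

Emit:
send_rows(plan=[[[0, 0.03, 0], [0, 0, 0]], [[0, 0.03, 0], [0, 0, 0]], [[0, 0.03, 0], [0, 0, 0]], [[0, 0.03, 0], [0, 0, 0]], [[0, 0, 0], [0, 0, 0]], [[0, 0, 0], [0, 0, 0]], [[0, 0, 0], [0, 0, 0]], [[0, 0, 0], [0, 0, 0]], [[0, 0, 0], [0, 0, 0]], [[0, 0, 0], [0, 0, 0]]])

```text
time: 29.75
tool_pos: [0.528, -0.0263, 0.0661]
tool_rot: [-3.137, 0.0, 1.475]
contact_force: [-6.8, -1.5, 0.8]
opening: 0.0216
grip_force: 60.0
```

```bash
python3 st.py
```

```text
29.75 [ 0.5279739  -0.02626251  0.0660545 ] [-0.0635 -0.074 ] [-6.79416548 -1.50468137  0.77982018] [-0.23955002  1.51409911 -0.06709009]
```

Emit:
send_rows(plan=[[[0, 0.02, 0], [0, 0, 0]], [[0, 0.02, 0], [0, 0, 0]], [[0, 0.02, 0], [0, 0, 0]], [[0, 0.02, 0], [0, 0, 0]], [[0, 0, 0], [0, 0, 0]], [[0, 0, 0], [0, 0, 0]], [[0, 0, 0], [0, 0, 0]], [[0, 0, 0], [0, 0, 0]], [[0, 0, 0], [0, 0, 0]], [[0, 0, 0], [0, 0, 0]]])

```text
time: 31.0
tool_pos: [0.5291, -0.0264, 0.0659]
tool_rot: [-3.135, 0.0, 1.475]
contact_force: [-9.5, -2.6, 1.9]
opening: 0.0218
grip_force: 60.0
```

```bash
python3 st.py w16
```

```text
31.0 [ 0.52909248 -0.02640029  0.06585066] [-0.0624 -0.074 ] [-9.47403747 -2.6254846   1.92840298] [-0.37198606  1.97685244 -0.09194664]
-0.06 688 [-0.0446 -0.0042]
-0.045 570 [-0.0207 -0.0041]
-0.02 637 [-0.020728 -0.0039  ]
-0.012 817 [-0.0207    0.003868]
0.012 913 [-0.0206  0.0036]
0.02 788 [-0.0206 -0.0038]
0.045 443 [-0.0207 -0.0039]
0.06 0
```

Emit:
send_rows(plan=[[[0, 0.02, 0], [0, 0, 0]], [[0, 0.02, 0], [0, 0, 0]], [[0, 0.01, 0], [0, 0, 0]], [[0, 0, 0], [0, 0, 0]], [[0, 0, 0], [0, 0, 0]], [[0, 0, 0], [0, 0, 0]], [[0, 0, 0], [0, 0, 0]], [[0, 0, 0], [0, 0, 0]], [[0, 0, 0], [0, 0, 0]], [[0, 0, 0], [0, 0, 0]]])

```text
time: 32.3
tool_pos: [0.5293, -0.0264, 0.0658]
tool_rot: [-3.132, 0.0, 1.475]
contact_force: [-14.5, -2.0, 4.1]
opening: 0.0216
grip_force: 60.0
```

```bash
python3 st.py w17
```

```text
32.3 [ 0.52928968 -0.02644248  0.06580507] [-0.0622 -0.074 ] [-14.54646015  -2.0470816    4.08074795] [-0.29060554  2.50923305 -0.07322974]
-0.06 695 [-0.044612 -0.004   ]
-0.045 565 [-0.020872 -0.0038  ]
-0.02 641 [-0.0207 -0.004 ]
-0.012 812 [-0.0206  0.0041]
0.012 921 [-0.0206  0.0035]
0.02 800 [-0.0207   -0.003898]
0.045 444 [-0.0206   -0.003786]
0.06 0
```

View pics/w17.png

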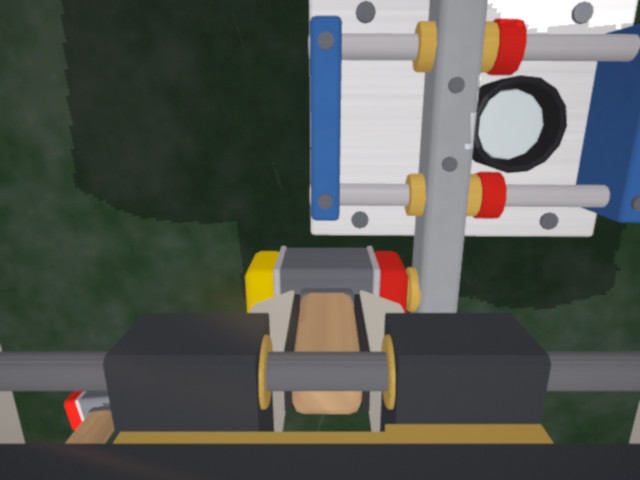

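Emit:
send_rows(plan=[[[0, -1, 0], [0, 0, 0]], [[0.3, -1, 0], [0, 0, 0]], [[0.7, -0.2, 0], [0, 0, 0]], [[1, 0, 0], [0, 0, 0]], [[1, 0, 0], [0, 0, 0]], [[1, 0, 0], [0, 0, 0]], [[1, 0, 0], [0, 0, 0]], [[1, 0, 0], [0, 0, 0]], [[0, 0.5, 0], [0, 0, 0]], [[0, 0.5, 0], [0, 0, 0]]])

```text
time: 33.6
tool_pos: [0.5195, 0.1258, 0.0666]
tool_rot: [3.14, -0.0, 1.476]
contact_force: [0.4, 0.5, -2.6]
opening: 0.0218
grip_force: 60.0
```

```bash
python3 st.py
```

```text
33.6 [0.51949092 0.12581707 0.06663281] [-0.0865  0.0766] [ 0.42529808  0.54211642 -2.64375211] [ 0.01120695 -0.0217481  -0.05409395]
```

Emit:
send_rows(plan=[[[-0.05, 0.43, 0], [0, 0, 0]], [[0, 0.38, 0], [0, 0, 0]], [[0, 0.04, 0], [0, 0, 0]], [[0, 0.04, 0], [0, 0, 0]], [[0, 0.04, 0], [0, 0, 0]], [[0, 0.04, 0], [0, 0, 0]], [[0, 0.04, 0], [0, 0, 0]], [[0, 0, 0], [0, 0, 0]], [[0, 0, 0], [0, 0, 0]], [[0, 0, 0], [0, 0, 0]]])

```text
time: 34.85
tool_pos: [0.5429, 0.122, 0.0665]
tool_rot: [3.142, 0.0, 1.475]
contact_force: [-0.3, 0.3, -2.9]
opening: 0.0216
grip_force: 60.0
```

```bash
python3 st.py
```

```text
34.85 [0.5429336  0.12202798 0.06648703] [-0.0628  0.075 ] [-0.34807436  0.28241016 -2.91608692] [-0.0901049   0.01596818  0.00130521]
```

Emit:
send_rows(plan=[[[0, 0.04, 0], [0, 0, 0]], [[0, 0.03, 0], [0, 0, 0]], [[0, 0.03, 0], [0, 0, 0]], [[0, 0.02, 0], [0, 0, 0]], [[0, 0.02, 0], [0, 0, 0]], [[0, 0, 0], [0, 0, 0]], [[0, 0, 0], [0, 0, 0]], [[0, 0, 0], [0, 0, 0]], [[0, 0, 0], [0, 0, 0]], [[0, 0, 0], [0, 0, 0]]])

```text
time: 36.1
tool_pos: [0.544, 0.1219, 0.0661]
tool_rot: [-3.136, 0.001, 1.475]
contact_force: [-8.8, 1.7, 2.3]
opening: 0.022
grip_force: 60.0
```

```bash
python3 st.py
```

```text
36.1 [0.54398454 0.12191362 0.06611813] [-0.0618  0.075 ] [-8.82599203  1.70255596  2.26595271] [0.21641769 1.66137394 0.05518231]
```

Emit:
send_rows(plan=[[[0, 0.02, 0], [0, 0, 0]], [[0, 0.02, 0], [0, 0, 0]], [[0, 0.01, 0], [0, 0, 0]], [[0, 0, 0], [0, 0, 0]], [[0, 0, 0], [0, 0, 0]], [[0, 0, 0], [0, 0, 0]], [[0, 0, 0], [0, 0, 0]], [[0, 0, 0], [0, 0, 0]], [[0, 0, 0], [0, 0, 0]], [[0, 0, 0], [0, 0, 0]]])

```text
time: 37.35
tool_pos: [0.5442, 0.1219, 0.0657]
tool_rot: [-3.134, 0.001, 1.475]
contact_force: [-10.4, 0.7, 3.3]
opening: 0.0215
grip_force: 60.0
```

```bash
python3 st.py
```

```text
37.35 [0.54418456 0.12187681 0.0657376 ] [-0.0616  0.075 ] [-10.4260299    0.65534608   3.3113089 ] [0.30111019 2.03382299 0.02516261]
```

Emit:
send_rows(plan=[[[0, 0.02, 0], [0, 0, 0]], [[0, 0.01, 0], [0, 0, 0]], [[0, 0.01, 0], [0, 0, 0]], [[0, 0, 0], [0, 0, 0]], [[0, 0, 0], [0, 0, 0]], [[0, 0, 0], [0, 0, 0]], [[0, 0, 0], [0, 0, 0]], [[0, 0, 0], [0, 0, 0]], [[0, 0, 0], [0, 0, 0]], [[0, 0, 0], [0, 0, 0]]])

```text
time: 38.6
tool_pos: [0.5443, 0.1219, 0.0657]
tool_rot: [-3.132, 0.001, 1.475]
contact_force: [-13.2, 2.2, 4.9]
opening: 0.0213
grip_force: 60.0
```

```bash
python3 st.py
```

```text
38.6 [0.54433923 0.1218591  0.06569243] [-0.0614  0.075 ] [-13.24386547   2.23587351   4.90902188] [ 0.38958305  2.52427945 -0.01272247]
```

Emit:
send_rows(plan=[[[0, -1, 0], [0, 0, 0]], [[0, -1, -0.5], [0, 0, 0]], [[-1, -0.5, -1], [0, 0, 0]], [[-1, -0.5, -1], [0, 0, 0]], [[-1, -0.4, -0.5], [0, 0, 0]], [[-1, -0.2, 0], [0, 0, 0]], [[-1, 0, 0], [0, 0, 0]], [[-1, 0, 0], [0, 0, 0]], [[-1, 0, 0], [0, 0, 0]], [[-1, 0, 0], [0, 0, 0]]])

```text
time: 39.85
tool_pos: [0.4404, -0.0701, 0.1418]
tool_rot: [3.14, 0.001, 1.475]
contact_force: [0.5, 0.0, -2.9]
opening: 0.0217
grip_force: 60.0
```

Emit:
send_rows(plan=[[[-1, 0, 0], [0, 0, 0]], [[-1, 0, 0], [0, 0, 0]], [[-1, 0, 0], [0, 0, 0]], [[-1, 0, 0], [0, 0, 0]], [[-1, 0, 0], [0, 0, 0]], [[-0.8, 0, 0], [0, 0, 0]], [[-0.5, 0, 0], [0, 0, 0]], [[0, 0, 0], [0, 0, 0]], [[0, 0, 0], [0, 0, 0]], [[0, 0, 0], [0, 0, 0]]])

```text
time: 41.1
tool_pos: [0.425, -0.2251, 0.1415]
tool_rot: [3.142, -0.0, 1.476]
contact_force: [-0.4, -0.5, -2.3]
opening: 0.0218
grip_force: 60.0
```

```bash
cat > ml.py <<'E'
from h import *
import sys
f=sys.argv[1]; grab('wrist',f); grab('side','S'+f)
o=robot.observe();print(o['time'],o['tool_pos'],o['tool_rot'],jig(o['tool_pos']),o['contact_force'])
P,p,ok=cloud(f); h=o['tool_pos'][2]-.048+.034; z=P[...,2]
m=ok&(abs(z-h)<.004)&(abs(P[...,0]-.42)<.05)&(abs(P[...,1]+.228)<.04)
if m.sum()>50: print('head top',m.sum(),P[m][:,2].mean()-h,cv2.minAreaRect(P[m][:,:2].astype(np.float32)))
z=P[m]; A=np.c_[z[:,:2],np.ones(len(z))]; print('plane tilt',np.linalg.lstsq(A,z[:,2],rcond=None)[0])
E
python3 ml.py w18
```

```text
41.2 [ 0.42503262 -0.22527832  0.14153706] [ 3.14144670e+00 -8.30698177e-05  1.47575037e+00] [-0.1469 -0.282 ] [-0.93608366  0.25650479 -1.90560159]
head top 4266 -0.001708848580359329 ((0.42553281784057617, -0.2198459953069687), (0.021678201854228973, 0.07055820524692535), 84.47779083251953)
plane tilt [-0.0028645  -0.02672528  0.1212727 ]
```

Emit:
send_rows(plan=[[[-0.085, -0.18, 0.2], [0, 0, 0]], [[0, 0, 0.5], [0, 0, 0]], [[0, 0, 0.6], [0, 0, 0]], [[0, 0, 0.6], [0, 0, 0]], [[0, 0, 0.6], [0, 0, 0]], [[0, 0, 0.5], [0, 0, 0]], [[0, 0, 0.3], [0, 0, 0]], [[0, 0, 0.15], [0, 0, 0]], [[0, 0, 0.05], [0, 0, 0]], [[0, 0, 0], [0, 0, 0]]])

```text
time: 42.45
tool_pos: [0.4204, -0.2276, 0.0543]
tool_rot: [3.141, 0.0, 1.475]
contact_force: [0.6, -0.1, -3.1]
opening: 0.0216
grip_force: 60.0
```

```bash
python3 st.py
```

```text
42.45 [ 0.42043302 -0.22762439  0.05425458] [-0.1513 -0.2847] [ 0.57052154 -0.14963519 -3.0677478 ] [ 0.04432622  0.00620516 -0.00371122]
```

Still hanging (−3 N weight); lower 1.25 mm gently.

Emit:
send_rows(plan=[[[0, 0, 0.02], [0, 0, 0]], [[0, 0, 0.02], [0, 0, 0]], [[0, 0, 0.01], [0, 0, 0]], [[0, 0, 0.01], [0, 0, 0]], [[0, 0, 0], [0, 0, 0]], [[0, 0, 0], [0, 0, 0]], [[0, 0, 0], [0, 0, 0]], [[0, 0, 0], [0, 0, 0]], [[0, 0, 0], [0, 0, 0]], [[0, 0, 0], [0, 0, 0]]])

```text
time: 43.7
tool_pos: [0.4203, -0.2275, 0.0529]
tool_rot: [3.141, 0.0, 1.475]
contact_force: [-1.2, 0.4, 4.9]
opening: 0.0219
grip_force: 60.0
```

```bash
python3 st.py
```

```text
43.7 [ 0.42027888 -0.22754524  0.05285668] [-0.1514 -0.2847] [-1.18566503  0.44581407  4.90098815] [0.29357902 0.42873421 0.00420598]
```

Emit:
send_rows(plan=[[[0, 0, 0], [0, 0, 0]], [[0, 0, 0], [0, 0, 0]], [[0, 0, 0], [0, 0, 0]], [[0, 0, 0], [0, 0, 0]], [[0, 0, 0], [0, 0, 0]], [[0, 0, 0], [0, 0, 0]], [[0, 0, 0], [0, 0, 0]], [[0, 0, 0], [0, 0, 0]], [[0, 0, 0], [0, 0, 0]], [[0, 0, 0], [0, 0, 0]]], gripper=1)

```text
time: 44.95
tool_pos: [0.4202, -0.2275, 0.0525]
tool_rot: [3.141, 0.0, 1.475]
contact_force: [0.0, -0.4, -1.1]
opening: 0.0916
grip_force: 0.0
```

Emit:
send_rows(plan=[[[0, 0, -0.2], [0, 0, 0]], [[0, 0, -0.5], [0, 0, 0]], [[0, 0, -0.6], [0, 0, 0]], [[0, 0, -0.6], [0, 0, 0]], [[0, 0, -0.6], [0, 0, 0]], [[0, 0, -0.6], [0, 0, 0]], [[0, 0, -0.6], [0, 0, 0]], [[0, 0, -0.3], [0, 0, 0]], [[0, 0, 0], [0, 0, 0]], [[0, 0, 0], [0, 0, 0]]])

```text
time: 46.2
tool_pos: [0.42, -0.2273, 0.1521]
tool_rot: [-3.141, -0.0, 1.475]
contact_force: [-0.1, 0.8, -0.4]
opening: 0.0919
grip_force: 0.0
```

```bash
python3 - <<'E'
from h import *
grab('wrist','w20'); grab('side','d20'); o=robot.observe();print(o['time'],o['tool_pos'],o['contact_force'],o['opening'])
P,p,ok=cloud('w20'); z=P[...,2]
for lo,hi in((.09,.11),(.034,.045)):
    m=ok&(z>lo)&(z<hi)&(abs(P[...,0]-.42)<.05)&(abs(P[...,1]+.228)<.04)
    print(m.sum(),P[m].mean(0),cv2.minAreaRect(P[m][:,:2].astype(np.float32)))
a=cv2.imread('pics/w20.png');b=cv2.imread('pics/d20.png')
cv2.imwrite('pics/f.png',np.hstack([a[100:480:1,160:560],cv2.resize(b[180:380,235:465],(400,380))]))
E
python3 sd.py 21
```

```text
46.3 [ 0.4199537  -0.22727054  0.15198078] [ 0.55750198 -0.3537429  -0.33834064] 0.09180989317553906
1359 [ 0.42037003 -0.22704998  0.09820177] ((0.4202117919921875, -0.2284361720085144), (0.017548896372318268, 0.021462250500917435), 84.51225280761719)
3806 [ 0.42046824 -0.22611394  0.03722184] ((0.42017266154289246, -0.22873455286026), (0.034600287675857544, 0.07144269347190857), 84.31568145751953)
46.3 [-0.1518 -0.2844] 0.15198077624716375 [ 0.55750198 -0.3537429  -0.33834064]
scene (-0.08, 11, [-11.6, -4.9]) (-0.06, 0, '') (-0.045, 0, '') (-0.01, 0, '') (0.01, 0, '') (0.045, 0, '') (0.06, 0, '') (0.08, 0, '')
side (-0.08, 38, [-19.8, -4.6]) (-0.06, 43, [-20.3, -4.5]) (-0.045, 46, [-20.0, -4.9]) (-0.01, 59, [-19.7, 6.9]) (0.01, 60, [-19.6, 2.5]) (0.045, 58, [-19.4, -4.1]) (0.06, 63, [-19.6, -4.0]) (0.08, 64, [-18.8, -4.2])
```

View pics/f.png

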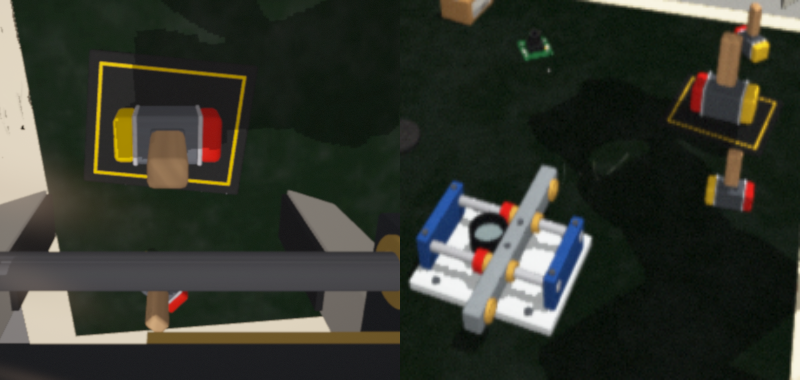

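```bash
python3 -c "
from cell import robot
print(robot.hand_in())"
```

```text
the job is handed in; nothing more can be done
None
```

I tapped the carrier home until both sides sat against the red collars; every force reading stayed under 16 N (read at the end of each move, not continuously). The mallet then went back upright within about 1 mm of the middle of its pad, and I handed the job in at about 46 s.

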